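Stop the curing timer and hold the amber lid at 60 degrees

ROBOT

A 6-joint arm with a two-finger parallel gripper is mounted at the origin on the work surface; the furniture and walls round the work are solid. World frame = base frame: x ahead of the robot, y to its left, z up, the work surface at z = 0. Lengths are in m, angles in rad, forces in N, time in s.
With the tool pointing down it reaches from about 0.375 to 0.975 m from the base axis. Payload 3.8 kg.
Tool frame: the origin (TCP) lies between the finger pads, 19 mm behind the fingertips; this is the grasp point; z points along the fingers, y is the line along which they close (so a half turn about z gives the same grasp; the last joint's range is limited). The gripper opens to 88 mm and grips with 3 to 60 N. Pads are 18 mm wide; open, the fingers measure 123 mm over their backs; the gripper's body (75 mm by 187 mm) begins 45 mm behind the grasp point.
Start: joints at [-1.275, 0.264, 1.604, -0, 1.274, -0.037], TCP at [0.221, -0.638, 0.257] pointing down, gripper open.
Joint ranges: [-2.63, 2.63], [-0.94, 2.18], [0.31, 2.57], [-1.31, 4.45], [0, 2.66], [-2.55, 2.55]. Speed limits (rad/s): [2.57, 2.57, 3.14, 3.14, 3.14, 3.14].

INTERFACE

Orientations are given as a unit quaternion [w, x, y, z].
In Python, from bench import ctrl gives the robot as it stands.
- The arm moves only by the tool send_rows, never from a script. Its argument "steps" is a list of rows, each a list of 5 numbers: the opening, from 0 (shut) to 1 (fully open), then the shift along the tool's x, y, z in m, then the turn about the tool's z in rad. In form: [[gripper, tx, ty, tz, turn], ...]. A call has 1 to 5 rows; each row is the pose to reach, as a shift and turn from the pose commanded when the call began, along the tool's axes at that moment; what a row does not reach only later rows make up. A row lasts 1/8 s, in which the tool goes at most 62.5 mm and 10.7 degrees, less where a joint would pass 70% of its speed; a pose out of reach is approached as far as the arm can. A call with a gripper value outside its range is refused whole. The fingers move at their own pace and stop on an object; the grip force is fixed at half the most. Time passes only in rows, so rows that repeat a pose let the fingers close. It gives the time, the measured TCP pose, the force, the opening and the grip force at its end, in the units of the state.
- ctrl.state(): the state, without advancing time (a new reading comes with each control period).
- ctrl.grab_frame(name): name is "scene" or "top"; returns a dict with "image" (400x640x3 uint8, blue, green, red), "fx", "fy", "cx", "cy" (pixels), "R" (3x3) and "t" (3): a world point X has camera coordinates R X + t. Camera axes: x right, y down, z forward; pixel columns grow to the right and rows downward; lengths in m; the calibration is good to about 2 mm. A picture is of the moment at which its call begins. There is no depth.
- ctrl.finish_job(): hands the job in; it is judged then, once.
Trained networks look in a picture, given as the dict that the camera call returned (one of the last four; its "shot" number tells which), for a name from the list of things; names that differ only in an ending like _2 or _b are one class to them, and where a whole thing is asked for, a point or a joint stands for the part that bears it (a point fixed in the world has none). Each returns a list of dicts, best first, with "confidence" (0 to 1); they miss things now and then, are a little off and sometimes report something else, mostly with a low value. They report only what shows in the picture. A call takes as long as a camera call.
- ctrl.find_in(label, picture): "box" ([centre column, centre row, width, height] as shares, 0 to 1, of the picture: columns of its width, rows of its height, round what is visible of it).
The state is a dict: "clock": time; "joints": joint angles; "dq": joint speeds; "effort": joint torques, N m; "eef_pos": TCP position; "tcp_rot": TCP orientation; "contact_force": force on the tool from outside, world axes, zero at the start; "moment": the same for the moment, N m; "finger_gap": opening from 0.0 (shut) to 1.0 (fully open); "grip_force": force on a finger pad.
Only numpy, scipy, OpenCV 4.12 (cv2) and the standard library are available. Lean on these libraries where they do the work, as an engineer would, in place of code of your own. Each camera call takes 0.05 s, during which the arm holds its last target. There are 200 camera calls.

TASK

Stop the UV curing box: with its lid still shut, turn the timer knob anticlockwise all the way back to its zero stop at the red mark. Only then raise the lid (there is a pull tab at its front) and hold it open at 60 degrees, steady and without ever letting it drop, so that a colleague can reach in for the mould while the amber window still shields her eyes; the lid falls shut by itself, so finish while your fingers are still holding it there. Leave the bottles round the box and the mould inside it undisturbed.

Things in the scene. Friction and masses are not known exactly. Their poses are not given: they have to be found in the camera images.
- curing_box: White UV curing box, 165 mm deep (x), 200 wide (y), 95 high, fixed to the worktop. Origin: centre of the underside. Its x points from the front (pull tab, towards the robot) to the rear (hinge), y to its left, z up. The lidded chamber takes the left 132 mm (y -32 to +100); the right 68 mm is a closed strip with the timer dial on its top (z 95 mm).
- timer_grip (a point): Point on the timer knob's upright axis 4 mm below the bar top, a fit TCP height: 128.5 mm above the worktop (box frame x -12, y -66 mm). Black knob: a bar grip 38 mm long, 13 wide, top at 132.5 mm above the worktop, on a round skirt (diameter 43 mm) whose top is at 104.5 mm: keep fingertips above that. Pinch the bar across its 13 mm from above.
- timer (a joint): Angle of the timer knob, rad, 0 to 4.71. 0 is the zero stop: the white pointer line on one end of the bar then points to the red mark, straight to the rear (box +x). The value grows clockwise seen from above: the pointer end's yaw is the box's yaw minus this value; turn anticlockwise to bring it to 0. Starts at 0.8 to 1.9. Stays where left (friction about 0.05 N m).
- lid (a joint): Opening angle of the lid, rad: 0 shut (level), 1.047 = 60 degrees, hard stop at 1.9. The lid is an amber clear window in a white frame, 161 x 130 x 10 mm plus the tab, 0.17 to 0.34 kg. Its front rises and swings to the rear about a level axis along the box's y. It falls and is sprung shut from every angle when let go (1 to 2 N at the tab holds it).
- lid_hinge (a point): Point on the lid's hinge axis, at mid width of the lid: box frame x +72.5, y +34, z 90 mm. The axis runs along the box's y.
- lid_tab (a point): Grip point of the lid's pull tab, moving with the lid: 183 mm from the hinge axis, 27 mm in front of the lid's front edge, 15 mm from the tab's end, mid thickness, 90 mm above the worktop when shut. The white tab is 30 mm wide (box y), 10 mm thick, 42 mm long. Pinched from above across its 30 mm sides it swivels between the fingers as the lid rises.
- mould: Loose clear palette mould, 72 x 106 x 9 mm, on the chamber floor under the lid. Origin: centre of its underside.
- red_dye: Loose dropper bottle, red with a white cap, 26 mm diameter, 88 mm high, beside or in front of the box. Origin: centre of its underside, z up.
- blue_dye: Loose dropper bottle, blue with a white cap, 26 mm diameter, 82 mm high, beside or in front of the box. Origin: centre of its underside, z up.
- gel_bottle: Loose white bottle with a black cap and dark teal shoulder band, 27 mm diameter, 69 mm high, beside or in front of the box. Origin: centre of its underside, z up.

How it is judged:
By the outcome, as a careful person would: the job done as asked, in the order asked, and still so for the second after the job is handed in, while the arm keeps its last pose, push and grip.
It also fails if it takes over 67 s, if anything falls off the work surface, if the arm or the gripper's body presses on something with over 40 N, if the wrist force passes 120 N, or if a joint passes its speed limit or range.

## Working session

There is one attempt and no reset: what is moved stays moved. The work goes in short steps, Python scripts to look and compute and a tool call to move; the robot and the scene stay as the last step left them, time stands still between calls to the robot, and variables do not carry over. Pictures are saved under pics/ and viewed, at most 10 in all, crops included, and the job is handed in when it is done.

Besides the shell and the picture viewer there is one more tool, called after "Call:" by a JSON object that holds its "api" and its "payload", one argument or row to a line. send_rows: Moves the arm, as the interface text tells. Its arguments: {"type":"object","properties":{"steps":{"type":"array","items":{"type":"array","items":{"type":"number"}}}},"required":["steps"]}

```bash
mkdir -p pics; python3 - <<'E'
from bench import ctrl
import cv2,json
s=ctrl.state();print(s)
for n in("top","scene"):
    f=ctrl.grab_frame(n);cv2.imwrite(f"pics/{n}0.png",f["image"])
    print(n,f["fx"],f["fy"],f["cx"],f["cy"],f["R"],f["t"])
    for l in("curing_box","timer_grip","lid_tab","red_dye","blue_dye","gel_bottle","mould"):
        r=ctrl.find_in(l,f)
        print(l,[([round(a*b,1) for a,b in zip(d["box"],(640,400,640,400))],round(d["confidence"],2)) for d in r[:2]])
E
```

```text
{'clock': 0.0, 'joints': array([-1.27487142e+00,  2.64725804e-01,  1.60534987e+00, -1.40687973e-05,
        1.27366657e+00, -3.69050949e-02]), 'dq': array([-0.00114678, -0.00099939,  0.00081577,  0.00035845,  0.00167397,
        0.00112447]), 'effort': array([ 1.04893472e-03, -5.02112710e+01, -3.56876063e+01,  7.27777951e-02,
        2.93927989e-02, -2.07660669e-04]), 'eef_pos': array([ 0.22033649, -0.63733771,  0.2561194 ]), 'tcp_rot': array([-1.06492395e-03,  9.86184039e-01,  1.65649893e-01, -1.45475229e-04]), 'contact_force': array([-0.96447663,  0.02749791,  0.50775666]), 'moment': array([-0.05051909, -0.04079402, -0.02179885]), 'grip_force': 0.0, 'finger_gap': 1.0008400878858992}
top 432.026963831395 432.026963831395 318.8879503041446 193.68677708477276 [[ 4.26014026e-02 -9.99092144e-01  9.34824938e-05]
 [-9.77878829e-01 -4.17160430e-02 -2.04970165e-01]
 [ 2.04787981e-01  8.64060197e-03 -9.78768217e-01]] [-0.00383454  0.55437765  0.82055965]
curing_box [([305.0, 199.2, 108.3, 109.9], 0.79)]
timer_grip [([337.3, 197.4, 22.3, 23.9], 0.63), ([288.5, 197.0, 73.6, 116.9], 0.6)]
lid_tab [([288.4, 200.2, 73.3, 109.3], 0.7)]
red_dye [([242.7, 179.8, 15.8, 17.8], 0.46)]
blue_dye [([333.4, 255.4, 10.7, 15.1], 0.48)]
gel_bottle [([355.8, 255.2, 12.2, 17.0], 0.51)]
mould []
scene 502.01998632376547 502.01998632376547 323.3951240157647 203.05600547989334 [[-0.82538013 -0.56428424 -0.01819154]
 [-0.25220369  0.39734391 -0.88233277]
 [ 0.50511477 -0.72367197 -0.47027434]] [0.43018542 0.22341297 0.62657804]
curing_box [([290.4, 241.7, 153.3, 127.0], 0.64)]
timer_grip [([322.6, 192.0, 24.5, 32.7], 0.63)]
lid_tab [([281.7, 232.6, 129.7, 67.0], 0.57)]
red_dye [([226.9, 278.8, 20.7, 55.9], 0.97), ([382.4, 240.4, 17.0, 43.7], 0.18)]
blue_dye [([371.5, 248.7, 16.5, 50.0], 0.78), ([382.8, 239.8, 12.9, 41.0], 0.31)]
gel_bottle [([382.4, 240.8, 15.6, 41.8], 0.8)]
mould [([290.4, 240.4, 153.9, 126.6], 0.51)]
```

```bash
python3 - <<'E'
import cv2
a=cv2.imread("pics/top0.png")[125:275,220:400];b=cv2.imread("pics/scene0.png")[160:330,190:420]
cv2.imwrite("pics/top0c.png",cv2.resize(a,None,fx=4,fy=4,interpolation=2));cv2.imwrite("pics/scene0c.png",cv2.resize(b,None,fx=3.4,fy=3.4,interpolation=2))
E
```

```text
(no output)
```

View pics/top0c.png

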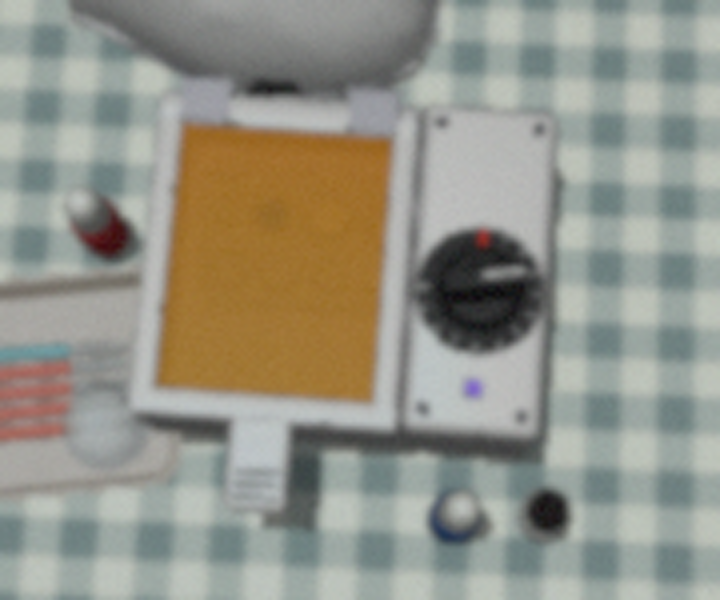

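View pics/scene0c.png

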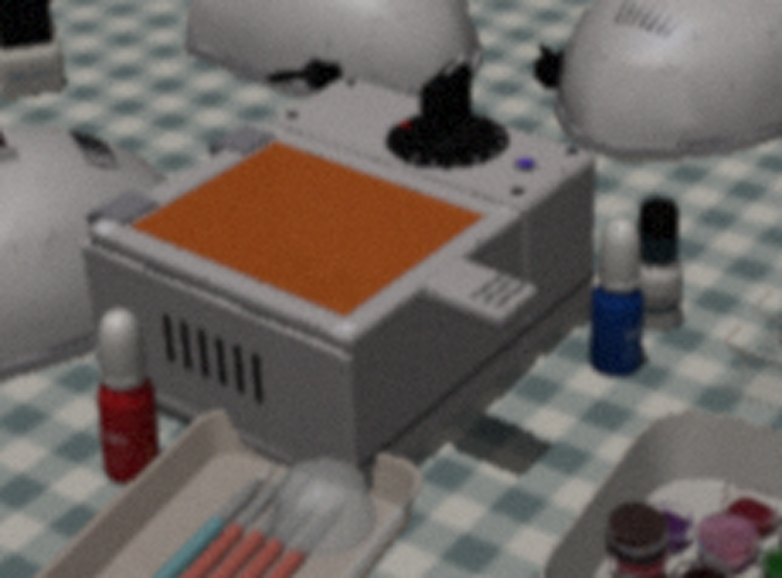

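The top view (crop ×4, offset 220,125) shows the strip's right corners at (553,115) and (543,437), the tab end at (228..285,507), and the knob at (481,290) with its pointer to the right at (533,270). Blue and gel caps are at (460,512) and (548,510), and red is at (85,210). Next I fit the box pose.

```bash
cat > h.py <<'E'
import numpy as np
from scipy.optimize import least_squares
from bench import ctrl
def ray(f,u,v,z):
    R=np.array(f["R"]);t=np.array(f["t"]);c=-R.T@t
    d=R.T@np.array([(u-f["cx"])/f["fx"],(v-f["cy"])/f["fy"],1]);return c+d*(z-c[2])/d[2]
def proj(f,X):
    p=np.asarray(X)@np.array(f["R"]).T+f["t"];return np.c_[f["fx"]*p[:,0]/p[:,2]+f["cx"],f["fy"]*p[:,1]/p[:,2]+f["cy"]]
E
python3 - <<'E'
from h import *
f=ctrl.grab_frame("top");g=ctrl.grab_frame("scene")
T=lambda u,v:(220+u/4,125+v/4)
S=lambda u,v:(190+u/3.4,160+v/3.4)
P=[((.0825,-.1,.095),T(553,115)),((-.0825,-.1,.095),T(543,437)),((-.0825,-.033,.095),T(404,432)),((-.0835,.099,.095),T(133,410)),((-.1255,.049,.095),T(228,507)),((-.1255,.019,.095),T(285,511)),((-.012,-.066,.1045),T(481,290))]
Q=[((-.0825,-.1,.095),S(592,158)),((-.1255,.049,.095),S(495,320)),((-.1255,.019,.095),S(535,290)),((-.0835,.099,.095),S(345,340)),((-.012,-.066,.1045),S(448,140))]
def W(p,X):
    X=np.array(X);c,s=np.cos(p[2]),np.sin(p[2]);return np.c_[p[0]+c*X[:,0]-s*X[:,1],p[1]+s*X[:,0]+c*X[:,1],X[:,2]]
def res(p):
    return np.r_[(proj(f,W(p,[a for a,b in P]))-[b for a,b in P]).ravel(),(proj(g,W(p,[a for a,b in Q]))-[b for a,b in Q]).ravel()]
r=least_squares(res,[.55,0,0],loss="soft_l1");p=r.x;print(p);print(res(p).reshape(-1,2).round(1).tolist())
k=W(p,[(-.012,-.066,.1285),(-.1105,.034,.09),(.0725,.034,.09)]);print("knob,tab,hinge",k.round(4))
a=ray(f,*T(490,275),.1325);b=ray(f,*T(535,268),.1325);print(a,b,np.degrees(np.arctan2(*(b-a)[1::-1])),"from axis",np.degrees(np.arctan2(*(b-k[0])[1::-1])))
for n,u,z in(("blue",(460,508),.082),("gel",(548,510),.069),("red",(80,205),.088)):
    w=ray(f,*T(*u),z);print(n,w.round(3))
E
```

```text
[ 0.55380469  0.04431399 -0.0356324 ]
[[1.8, -1.1], [-0.8, 1.3], [-1.1, -0.2], [-2.2, 0.4], [-2.1, 0.3], [-0.6, 0.5], [-0.3, -0.5], [1.5, -3.0], [0.4, -2.9], [0.2, -3.2], [0.2, -2.1], [-1.3, -5.8]]
knob,tab,hinge [[ 0.5395 -0.0212  0.1285]
 [ 0.4446  0.0822  0.09  ]
 [ 0.6275  0.0757  0.09  ]]
[ 0.54007638 -0.02462872  0.1325    ] [ 0.54428377 -0.04538825  0.1325    ] -78.54290399850328 from axis -78.71657243587325
blue [ 0.436 -0.016  0.082]
gel [ 0.438 -0.06   0.069]
red [0.576 0.177 0.088]
```

```bash
python3 - <<'E'
from h import *
import cv2
f=ctrl.grab_frame("top");g=ctrl.grab_frame("scene")
T=lambda u,v:(220+u/4,125+v/4)
S=lambda u,v:(190+u/3.4,160+v/3.4)
for n,u,z in (("rr",(553,115),.095),("fr",(543,437),.095),("fl strip",(404,432),.095),("rl strip",(420,110),.095),("lid fl",(133,410),.095),("lid rl",(163,97),.095),("tab l",(228,507),.095),("tab r",(285,511),.095),("tab root l",(230,425),.095),("tab root r",(290,428),.095),("skirt",(481,290),.1045),("red",(483,238),.1045)): print(n,ray(f,*T(*u),z).round(4))
for n,u,z in (("s fr",(592,158),.095),("s tab fl",(495,320),.095),("s tab fr",(535,290),.095),("s lid fl",(345,340),.095),("s skirt",(448,140),.1045)): print(n,ray(g,*S(*u),z).round(4))
for n,im,(x0,x1,y0,y1) in (("top",f["image"],(330,360,180,215)),):
    m=im.astype(int); 
    c=cv2.resize(im[175:235,300:380],None,fx=9,fy=9,interpolation=cv2.INTER_CUBIC); cv2.imwrite("pics/knob.png",c)
E
```

```text
rr [ 0.6303 -0.055   0.095 ]
fr [ 0.4703 -0.0541  0.095 ]
fl strip [0.4698 0.0122 0.095 ]
rl strip [0.6301 0.0109 0.095 ]
lid fl [0.4748 0.142  0.095 ]
lid rl [0.6313 0.1387 0.095 ]
tab l [0.4308 0.0938 0.095 ]
tab r [0.43   0.0668 0.095 ]
tab root l [0.4696 0.0953 0.095 ]
tab root r [0.4694 0.0666 0.095 ]
skirt [ 0.5385 -0.0219  0.1045]
red [ 0.5641 -0.022   0.1045]
s fr [ 0.4646 -0.042   0.095 ]
s tab fl [0.4266 0.1043 0.095 ]
s tab fr [0.4247 0.0753 0.095 ]
s lid fl [0.471  0.1505 0.095 ]
s skirt [ 0.5254 -0.0047  0.1045]
```

View pics/knob.png

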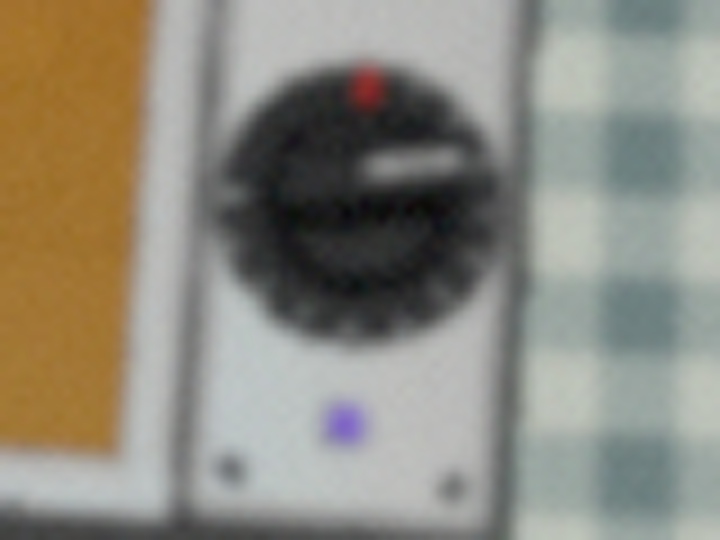

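```bash
python3 - <<'E'
from h import *
f=ctrl.grab_frame("top");g=ctrl.grab_frame("scene")
T=lambda u,v:(220+u/4,125+v/4)
S=lambda u,v:(190+u/3.4,160+v/3.4)
K=lambda u,v:(300+u/9,175+v/9)
P=[((.0825,-.1,.095),T(553,115)),((-.0825,-.1,.095),T(543,437)),((-.0825,-.033,.095),T(404,432)),((-.0835,.099,.095),T(133,410)),((-.1255,.049,.095),T(228,507)),((-.1255,.019,.095),T(285,511)),((-.012,-.066,.095),K(360,203))]
Q=[((-.0825,-.1,.095),S(592,158)),((-.1255,.049,.095),S(495,318)),((-.1255,.019,.095),S(535,292)),((-.0835,.099,.095),S(345,335)),((-.012,-.066,.095),S(448,140))]
def W(p,X):
    X=np.array(X);c,s=np.cos(p[2]),np.sin(p[2]);return np.c_[p[0]+c*X[:,0]-s*X[:,1],p[1]+s*X[:,0]+c*X[:,1],X[:,2]]
def fit(D):
    rs=lambda p:np.concatenate([(proj(c,W(p,[a for a,b in d]))-[b for a,b in d]).ravel() for c,d in D])
    r=least_squares(rs,[.55,0,0],loss="soft_l1").x
    print(r,rs(r).reshape(-1,2).round(1).tolist());k=W(r,[(-.012,-.066,.1285),(-.1105,.034,.09),(.0725,.034,.09)]);print(k.round(4));return r
fit([(f,P)]);fit([(g,Q)]);p=fit([(f,P),(g,Q)])
for n,u in(("red",(368,88)),("dial",(360,203)),("led",(345,425))):print(n,ray(f,*K(*u),.095).round(4))
print("pointer",ray(f,*K(370,165),.1325),ray(f,*K(462,158),.1325))
E
```

```text
[ 0.55442315  0.04342913 -0.0260182 ] [[1.9, -1.9], [0.1, 0.5], [-0.2, -0.7], [-1.4, 0.6], [-1.0, 0.2], [0.6, 0.3], [0.2, -0.2]]
[[ 0.5407 -0.0222  0.1285]
 [ 0.4448  0.0803  0.09  ]
 [ 0.6278  0.0755  0.09  ]]
[ 0.55047837  0.04818181 -0.0463837 ] [[2.3, -1.2], [0.0, -0.0], [0.1, -1.6], [-0.6, 1.5], [-0.6, 0.6]]
[[ 0.5354 -0.0172  0.1285]
 [ 0.4417  0.0873  0.09  ]
 [ 0.6245  0.0788  0.09  ]]
[ 0.55418585  0.04427466 -0.03302379] [[1.7, -1.4], [-0.6, 0.9], [-0.9, -0.5], [-2.1, 0.3], [-1.9, 0.1], [-0.4, 0.3], [-0.3, 0.1], [1.3, -3.2], [0.4, -2.4], [0.2, -3.9], [0.3, -0.7], [-1.4, -1.0]]
[[ 0.54   -0.0213  0.1285]
 [ 0.4449  0.0819  0.09  ]
 [ 0.6278  0.0759  0.09  ]]
red [ 0.5658 -0.0227  0.095 ]
dial [ 0.5403 -0.0218  0.095 ]
led [ 0.4919 -0.0202  0.095 ]
pointer [ 0.5407559  -0.02202981  0.1325    ] [ 0.54303865 -0.04093509  0.1325    ]
```

View pics/top0.png

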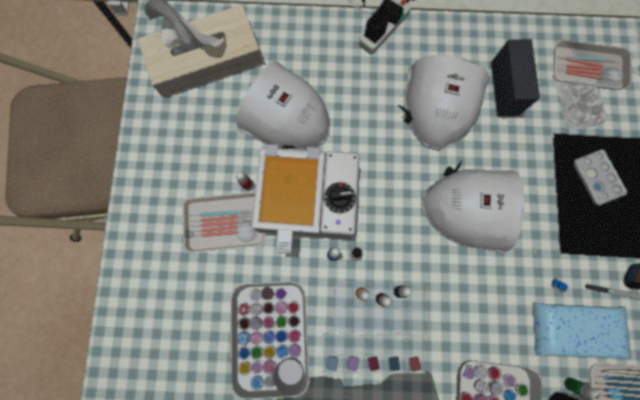

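View pics/scene0.png

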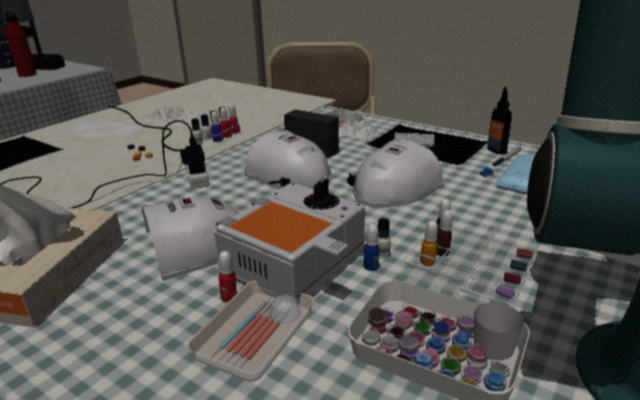

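```bash
cat >> h.py <<'E'
from scipy.spatial.transform import Rotation as Ro
def go(x,y,z,yawy):
    s=ctrl.state();R=Ro.from_quat(s["tcp_rot"],scalar_first=True).as_matrix()
    d=R.T@(np.array([x,y,z])-s["eef_pos"]); cur=np.degrees(np.arctan2(R[1,1],R[0,1]))
    print("shift",d.round(4),"turn",round(np.radians(-(((yawy-cur)+180)%360-180)),4),"yawy",cur.round(2),"z",R[:,2].round(4),s["eef_pos"].round(4),s["clock"],s["joints"].round(2),s["finger_gap"])
E
python3 -c "
from h import *
go(.540,-.022,.22,7)"
```

```text
shift [ 0.5032 -0.4778  0.0374] turn -1.3602 yawy -70.94 z [ 0.  0. -1.] [ 0.2205 -0.6379  0.2574] 1.1 [-1.27  0.26  1.6   0.    1.27 -0.04] 1.0006392378442346
```

Call:
{"api": "send_rows", "payload": {
  "steps": [
    [0.5,0.503,-0.478,0.037,-1.36],
    [0.5,0.503,-0.478,0.037,-1.36],
    [0.5,0.503,-0.478,0.037,-1.36],
    [0.5,0.503,-0.478,0.037,-1.36],
    [0.5,0.503,-0.478,0.037,-1.36]
  ]
}}

```text
clock: 1.72
eef_pos: [0.3647, -0.3592, 0.2409]
tcp_rot: [0.0, 0.803, 0.596, 0.0]
contact_force: [0.1, 0.2, 0.7]
finger_gap: 0.498
grip_force: 0.0
```

```bash
python3 -c "
from h import *
go(.540,-.022,.22,7)"
```

```text
shift [0.3735 0.0697 0.0209] turn -0.417 yawy -16.89 z [ 8.e-04 -5.e-04 -1.e+00] [ 0.3647 -0.3592  0.2409] 1.725 [-0.83 -0.04  1.97  0.    1.21 -0.53] 0.4983434300776969
```

Call:
{"api": "send_rows", "payload": {
  "steps": [
    [0.5,0.373,0.07,0.021,-0.417],
    [0.5,0.373,0.07,0.021,-0.417],
    [0.5,0.373,0.07,0.021,-0.417],
    [0.5,0.373,0.07,0.021,-0.417],
    [0.5,0.373,0.07,0.021,-0.417]
  ]
}}

```text
clock: 2.35
eef_pos: [0.5107, -0.0831, 0.2239]
tcp_rot: [0.001, 0.665, 0.747, 0.0]
contact_force: [0.1, 0.1, -0.0]
finger_gap: 0.502
grip_force: 0.0
```

Call:
{"api": "send_rows", "payload": {
  "steps": [
    [0.5,0,0,0,0]
  ]
}}

```text
clock: 2.48
eef_pos: [0.5111, -0.0813, 0.2234]
tcp_rot: [-0.0, 0.662, 0.749, 0.0]
contact_force: [-0.8, -0.7, -0.1]
finger_gap: 0.504
grip_force: 0.0
```

```bash
python3 -c "
from h import *
go(.540,-.022,.2,7)"
```

```text
shift [0.0553 0.0359 0.0235] turn 0.0006 yawy 7.03 z [ 4.e-04  9.e-04 -1.e+00] [ 0.5111 -0.0813  0.2234] 2.475 [-0.21 -0.01  1.98  0.    1.18 -0.33] 0.503511817076425
```

Call:
{"api": "send_rows", "payload": {
  "steps": [
    [0.5,0.055,0.036,0.023,0],
    [0.5,0.055,0.036,0.023,0],
    [0.5,0.055,0.036,0.023,0]
  ]
}}

```text
clock: 2.85
eef_pos: [0.5388, -0.0268, 0.2003]
tcp_rot: [-0.0, 0.664, 0.747, -0.001]
contact_force: [-0.3, -1.0, 0.4]
finger_gap: 0.504
grip_force: 0.0
```

```bash
python3 - <<'E'
from h import *
import cv2
go(.540,-.022,.1295,7)
f=ctrl.grab_frame("scene");cv2.imwrite("pics/a.png",cv2.resize(f["image"][110:260,200:440],None,fx=3,fy=3,interpolation=2))
E
```

```text
shift [0.0047 0.0019 0.0708] turn -0.005 yawy 6.71 z [-1.1e-03 -6.0e-04 -1.0e+00] [ 0.5388 -0.0268  0.2003] 2.85 [-0.1   0.05  1.96 -0.    1.13 -0.21] 0.5042009174035498
```

View pics/a.png

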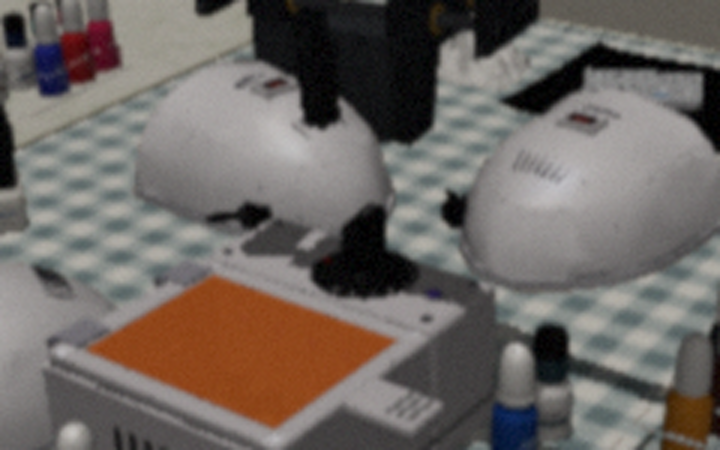

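The knob, tab and bottles are unmoved. The gripper is above the knob (365,235 in the crop) and the fingers are clear, so I descend.

Call:
{"api": "send_rows", "payload": {
  "steps": [
    [0.5,0.004,0.002,0.04,0],
    [0.5,0.005,0.002,0.07,0],
    [0.5,0.005,0.002,0.07,0],
    [0.5,0.005,0.002,0.07,0]
  ]
}}

```text
clock: 3.4
eef_pos: [0.5413, -0.0221, 0.132]
tcp_rot: [0.001, 0.665, 0.747, 0.001]
contact_force: [-0.8, -0.8, 0.8]
finger_gap: 0.502
grip_force: 0.0
```

```bash
python3 - <<'E'
from h import *
go(.540,-.022,.1295,7)
E
```

```text
shift [ 0.0003 -0.0013  0.0025] turn -0.0071 yawy 6.6 z [ 2.e-03 -4.e-04 -1.e+00] [ 0.5413 -0.0221  0.132 ] 3.4 [-0.09  0.13  2.01 -0.    1.   -0.2 ] 0.5019216988605707
```

Close and watch the lateral force.

Call:
{"api": "send_rows", "payload": {
  "steps": [
    [0.3,0,-0.001,0.003,0],
    [0.0,0,-0.001,0.003,0],
    [0.0,0,-0.001,0.003,0],
    [0.0,0,-0.001,0.003,0]
  ]
}}

```text
clock: 3.9
eef_pos: [0.5389, -0.0211, 0.128]
tcp_rot: [-0.001, 0.665, 0.747, -0.001]
contact_force: [-3.9, -0.6, 4.5]
finger_gap: 0.145
grip_force: 30.0
```

Call:
{"api": "send_rows", "payload": {
  "steps": [
    [0.0,0,0,0,0]
  ]
}}

```text
clock: 4.03
eef_pos: [0.5389, -0.0211, 0.1279]
tcp_rot: [-0.001, 0.665, 0.747, -0.001]
contact_force: [-3.4, -0.5, 5.2]
finger_gap: 0.147
grip_force: 30.0
```

```bash
python3 - <<'E'
from h import *
go(.540,-.022,.1295,7);s=ctrl.state();print(s["contact_force"],s["moment"],s["grip_force"],s["finger_gap"]*88)
E
```

```text
shift [-0.001   0.001  -0.0016] turn -0.0053 yawy 6.7 z [-1.7e-03 -2.0e-04 -1.0e+00] [ 0.5389 -0.0211  0.1279] 4.025 [-0.09  0.13  2.02 -0.    1.   -0.2 ] 0.14667500959675062
[-3.36315514 -0.49225996  5.19523144] [-0.1719244   0.57471856  0.03275403] 30.000893413089216 12.907400844514054
```

Call:
{"api": "send_rows", "payload": {
  "steps": [
    [0.0,0,0.0005,-0.001,-0.17],
    [0.0,0,0.001,-0.001,-0.34],
    [0.0,0,0.001,-0.001,-0.51],
    [0.0,0,0.001,-0.001,-0.68],
    [0.0,0,0.001,-0.001,-0.85]
  ]
}}

```text
clock: 4.65
eef_pos: [0.5389, -0.0211, 0.128]
tcp_rot: [-0.002, 0.295, 0.956, -0.001]
contact_force: [-5.8, -1.4, 2.7]
finger_gap: 0.142
grip_force: 30.0
```

```bash
python3 - <<'E'
from h import *
go(.540,-.022,.129,88);s=ctrl.state();print(s["contact_force"],s["moment"],s["grip_force"],s["finger_gap"]*88)
E
```

```text
shift [-0.0014 -0.0001 -0.0011] turn -0.5636 yawy 55.71 z [-3.7e-03 -3.0e-04 -1.0e+00] [ 0.5389 -0.0211  0.128 ] 4.65 [-0.08  0.13  2.02 -0.    1.   -1.06] 0.14213068063189763
[-5.76289659 -1.38160628  2.67807212] [-0.16738486  0.60380073 -0.0717712 ] 29.999998868443072 12.50749989560699
```

Call:
{"api": "send_rows", "payload": {
  "steps": [
    [0.0,0.0012,-0.0008,0,-0.15],
    [0.0,0.0012,-0.0008,0,-0.3],
    [0.0,0.0012,-0.0008,0,-0.42],
    [0.0,0.0012,-0.0008,0,-0.49],
    [0.0,0.0012,-0.0008,0,-0.52]
  ]
}}

```text
clock: 5.28
eef_pos: [0.5388, -0.0211, 0.128]
tcp_rot: [-0.0, 0.042, 0.999, -0.0]
contact_force: [-0.5, -1.1, -2.5]
finger_gap: 0.143
grip_force: 30.0
```

```bash
python3 - <<'E'
from h import *
go(.540,-.022,.129,88);s=ctrl.state();print(s["contact_force"],s["moment"],s["effort"][5],s["finger_gap"]*88)
E
```

```text
shift [-0.0012 -0.0008 -0.001 ] turn -0.0484 yawy 85.23 z [-6.e-04 -3.e-04 -1.e+00] [ 0.5388 -0.0211  0.128 ] 5.275 [-0.09  0.13  2.02 -0.    0.99 -1.57] 0.14330609454463306
[-0.49529922 -1.11218334 -2.50509443] [-0.2019715  -0.0866531  -0.03217587] 0.06050527095794678 12.61093631992771
```

Call:
{"api": "send_rows", "payload": {
  "steps": [
    [0.0,0,0,0,-0.03],
    [0.0,0,0,0,-0.05],
    [0.0,0,0,0,-0.06]
  ]
}}

```text
clock: 5.65
eef_pos: [0.5389, -0.0211, 0.128]
tcp_rot: [-0.0, 0.012, 1.0, -0.0]
contact_force: [-0.1, -2.4, -5.3]
finger_gap: 0.142
grip_force: 30.0
```

```bash
python3 - <<'E'
from h import *
go(.540,-.022,.129,88);s=ctrl.state();print(s["contact_force"],s["moment"],s["effort"][5],s["finger_gap"]*88)
E
```

```text
shift [-0.0012 -0.0009 -0.001 ] turn 0.0109 yawy 88.62 z [-6.e-04 -2.e-04 -1.e+00] [ 0.5389 -0.0211  0.128 ] 5.65 [-0.09  0.13  2.02 -0.    0.99 -1.63] 0.14227081469667743
[-0.12979099 -2.42078604 -5.3303497 ] [-0.2803745  -0.14039571 -0.17794541] -0.14958982821553946 12.519831693307614
```

Call:
{"api": "send_rows", "payload": {
  "steps": [
    [0.0,0,0,0,-0.03],
    [0.0,0,0,0,-0.05]
  ]
}}

```text
clock: 5.9
eef_pos: [0.5389, -0.0211, 0.1281]
tcp_rot: [-0.0, -0.013, 1.0, 0.0]
contact_force: [0.3, -2.8, -6.6]
finger_gap: 0.146
grip_force: 30.0
```

```bash
python3 - <<'E'
from h import *
go(.540,-.022,.129,88);s=ctrl.state();print(s["contact_force"],s["moment"],s["effort"][5],s["finger_gap"]*88)
E
```

```text
shift [-0.0011 -0.001  -0.0009] turn 0.0609 yawy 91.49 z [-7.e-04  1.e-04 -1.e+00] [ 0.5389 -0.0211  0.1281] 5.9 [-0.09  0.13  2.02  0.    0.99 -1.68] 0.14623461902468626
[ 0.34170828 -2.83332331 -6.59582507] [-0.39952644 -0.20870597 -0.67690014] -0.5595573037862778 12.86864647417239
```

Call:
{"api": "send_rows", "payload": {
  "steps": [
    [0.5,0,0,0,0],
    [0.5,0,0,0,0],
    [0.5,0,0,-0.04,0],
    [0.5,0,0,-0.08,0],
    [0.5,0,0,-0.09,0]
  ]
}}

```text
clock: 6.52
eef_pos: [0.5416, -0.0209, 0.2227]
tcp_rot: [0.004, -0.013, 1.0, -0.0]
contact_force: [0.4, -0.8, 0.3]
finger_gap: 0.5
grip_force: 0.0
```

```bash
python3 - <<'E'
from h import *
go(.45,.0803,.22,88);s=ctrl.state();print(s["contact_force"],s["moment"],s["effort"][5],s["finger_gap"]*88)
E
```

```text
shift [0.089  0.1035 0.0019] turn 0.0611 yawy 91.5 z [ 7.5e-03 -3.0e-04 -1.0e+00] [ 0.5416 -0.0209  0.2227] 6.525 [-0.08  0.03  1.93  0.    1.17 -1.68] 0.5004828341739688
[ 0.39221894 -0.78872054  0.28965425] [ 0.02127123 -0.10327574  0.00124844] -0.00020137579667789396 44.042489407309255
```

Call:
{"api": "send_rows", "payload": {
  "steps": [
    [0.8,0.03,0.05,0,0.03],
    [0.8,0.06,0.09,0,0.06],
    [0.8,0.096,0.101,0,0.06],
    [0.8,0.096,0.101,0,0.06],
    [0.8,0.096,0.101,0,0.06]
  ]
}}

```text
clock: 7.15
eef_pos: [0.441, 0.0776, 0.2184]
tcp_rot: [0.0, 0.017, 1.0, -0.0]
contact_force: [-0.4, -0.7, 0.5]
finger_gap: 0.798
grip_force: 0.0
```

```bash
python3 - <<'E'
from h import *
import cv2
go(.445,.0805,.092,88)
a=ctrl.grab_frame("top");f=ctrl.grab_frame("scene")
A=cv2.resize(a["image"][150:270,230:380],None,fx=4,fy=4,interpolation=2);F=cv2.resize(f["image"][140:300,210:410],(600,480),interpolation=2)
cv2.imwrite("pics/b.png",cv2.resize(np.vstack([A,F]),None,fx=.61,fy=.61)) if 0 else cv2.imwrite("pics/b.png",np.hstack([cv2.resize(A,(400,320)),cv2.resize(F,(400,320))]))
E
```

```text
shift [-0.0038  0.0031  0.1264] turn 0.0011 yawy 88.06 z [ 8.e-04 -0.e+00 -1.e+00] [0.441  0.0776 0.2184] 7.15 [ 0.12 -0.15  2.11 -0.    1.18 -1.42] 0.7984045586644876
```

View pics/b.png

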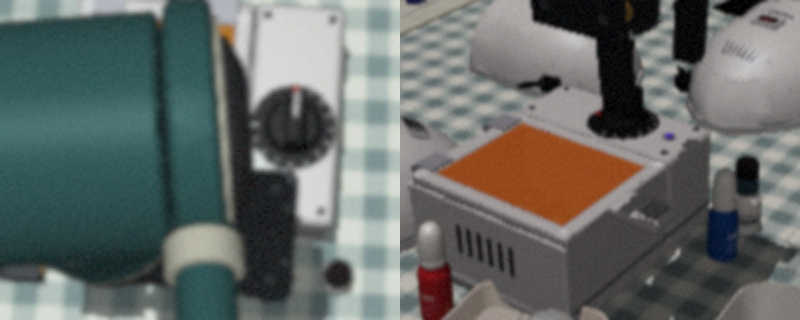

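The pointer (297,100 in the left panel) is in line with the red mark (296,90), so the timer is at zero. The bottles are unmoved. Next I descend over the tab.

Call:
{"api": "send_rows", "payload": {
  "steps": [
    [0.8,-0.004,0.003,0.04,0],
    [0.8,-0.004,0.003,0.08,0],
    [0.8,-0.004,0.003,0.11,0],
    [0.8,-0.004,0.003,0.125,0],
    [0.8,-0.004,0.003,0.125,0]
  ]
}}

```text
clock: 7.88
eef_pos: [0.4444, 0.08, 0.0926]
tcp_rot: [-0.001, 0.018, 1.0, -0.0]
contact_force: [0.6, 0.3, -0.1]
finger_gap: 0.799
grip_force: 0.0
```

```bash
python3 - <<'E'
from h import *
go(.445,.0805,.093,88);s=ctrl.state();print(s["contact_force"],s["moment"],s["effort"][5],s["finger_gap"]*88)
E
```

```text
shift [-0.0006  0.0005 -0.0004] turn -0.0001 yawy 87.99 z [-2.3e-03 -3.0e-04 -1.0e+00] [0.4444 0.08   0.0926] 7.875 [ 0.12  0.01  2.22  0.    0.91 -1.41] 0.7985669949502765
[ 0.57283925  0.31580876 -0.14485721] [ 0.10552039 -0.12214086  0.01680342] -0.0008021805479074828 70.27389555562434
```

Call:
{"api": "send_rows", "payload": {
  "steps": [
    [0.45,0,0,0,0],
    [0.3,0,0,0,0],
    [0.1,0,0,0,0],
    [0.1,0,0,0,0],
    [0.1,0,0,0,0]
  ]
}}

```text
clock: 8.5
eef_pos: [0.445, 0.0819, 0.094]
tcp_rot: [0.001, 0.018, 1.0, 0.002]
contact_force: [0.1, 7.2, 0.4]
finger_gap: 0.337
grip_force: 30.0
```

```bash
python3 - <<'E'
from h import *
import cv2
go(.445,.0805,.093,88);s=ctrl.state();print(s["contact_force"],s["moment"],s["effort"][5],s["finger_gap"]*88)
f=ctrl.grab_frame("scene");cv2.imwrite("pics/c.png",cv2.resize(f["image"][140:300,210:410],(700,560),interpolation=2))
E
```

```text
shift [-0.     -0.0014  0.0009] turn -0.0005 yawy 87.97 z [ 0.0011  0.0031 -1.    ] [0.445  0.0819 0.094 ] 8.5 [ 0.12  0.01  2.22  0.    0.91 -1.41] 0.33673837279373103
[0.0792965  7.1952487  0.39365848] [ 1.0443155  -0.16724421  0.0371161 ] 0.03583280369639397 29.63297680584833
```

View pics/c.png

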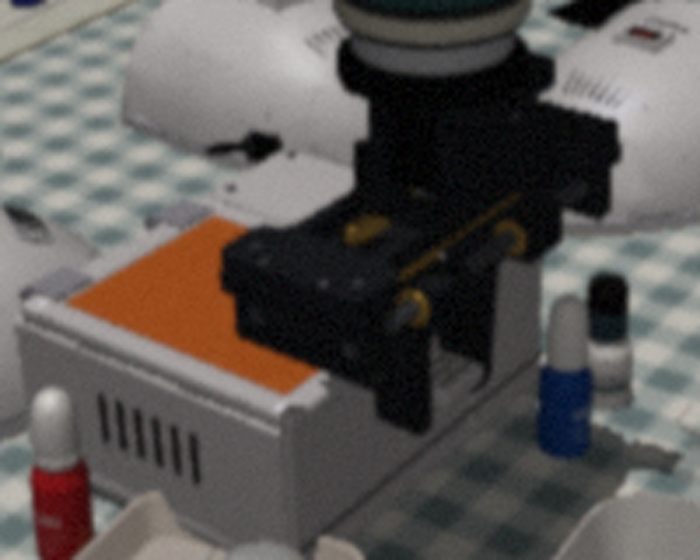

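```bash
python3 -c "
import numpy as np
for a in range(0,60,10):
    t=np.radians(a);print(a,[[round(-.183*(np.cos(t)-np.cos(u)),4),round(-.183*(np.sin(u)-np.sin(t)),4)] for u in np.radians(a+np.arange(2,11,2))])"
```

```text
0 [[np.float64(-0.0001), np.float64(-0.0064)], [np.float64(-0.0004), np.float64(-0.0128)], [np.float64(-0.001), np.float64(-0.0191)], [np.float64(-0.0018), np.float64(-0.0255)], [np.float64(-0.0028), np.float64(-0.0318)]]
10 [[np.float64(-0.0012), np.float64(-0.0063)], [np.float64(-0.0027), np.float64(-0.0125)], [np.float64(-0.0043), np.float64(-0.0187)], [np.float64(-0.0062), np.float64(-0.0248)], [np.float64(-0.0083), np.float64(-0.0308)]]
20 [[np.float64(-0.0023), np.float64(-0.006)], [np.float64(-0.0048), np.float64(-0.0118)], [np.float64(-0.0075), np.float64(-0.0176)], [np.float64(-0.0104), np.float64(-0.0233)], [np.float64(-0.0135), np.float64(-0.0289)]]
30 [[np.float64(-0.0033), np.float64(-0.0055)], [np.float64(-0.0068), np.float64(-0.0108)], [np.float64(-0.0104), np.float64(-0.0161)], [np.float64(-0.0143), np.float64(-0.0212)], [np.float64(-0.0183), np.float64(-0.0261)]]
40 [[np.float64(-0.0042), np.float64(-0.0048)], [np.float64(-0.0085), np.float64(-0.0095)], [np.float64(-0.0131), np.float64(-0.014)], [np.float64(-0.0177), np.float64(-0.0184)], [np.float64(-0.0226), np.float64(-0.0226)]]
50 [[np.float64(-0.005), np.float64(-0.004)], [np.float64(-0.0101), np.float64(-0.0079)], [np.float64(-0.0153), np.float64(-0.0115)], [np.float64(-0.0207), np.float64(-0.015)], [np.float64(-0.0261), np.float64(-0.0183)]]
```

Call:
{"api": "send_rows", "payload": {
  "steps": [
    [0.1,0,0.001,0,0],
    [0.1,0,0.002,0,0]
  ]
}}

```text
clock: 8.8
eef_pos: [0.445, 0.082, 0.0937]
tcp_rot: [0.0, 0.017, 1.0, -0.001]
contact_force: [0.3, -4.4, -0.6]
finger_gap: 0.34
grip_force: 30.0
```

Call:
{"api": "send_rows", "payload": {
  "steps": [
    [0.1,0,0,-0.004,0],
    [0.1,-0.0003,0,-0.01,0],
    [0.1,-0.0008,-0.001,-0.017,0],
    [0.1,-0.0017,-0.001,-0.0245,0],
    [0.1,-0.0028,-0.001,-0.0318,0]
  ]
}}

```text
clock: 9.43
eef_pos: [0.4476, 0.0818, 0.1259]
tcp_rot: [0.0, 0.017, 1.0, 0.001]
contact_force: [3.7, 4.5, -3.2]
finger_gap: 0.336
grip_force: 30.0
```

```bash
python3 - <<'E'
from h import *
go(.445,.0805,.093,88);s=ctrl.state();print(s["contact_force"],s["moment"],s["grip_force"],s["finger_gap"]*88)
E
```

```text
shift [ 0.0025 -0.0014  0.0329] turn 0.0004 yawy 88.02 z [ 1.e-04  1.e-03 -1.e+00] [0.4476 0.0818 0.1259] 9.425 [ 0.13 -0.03  2.19  0.    0.98 -1.41] 0.3358593952463972
[ 3.70151989  4.52777144 -3.22268375] [ 0.75560626 -0.38455341  0.00714386] 29.999441877007484 29.555626781682953
```

Call:
{"api": "send_rows", "payload": {
  "steps": [
    [0.1,-0.0014,0.0005,-0.0063,0],
    [0.1,-0.0032,0.0005,-0.0125,0],
    [0.1,-0.0048,0.0005,-0.0187,0],
    [0.1,-0.0067,0.0005,-0.0248,0],
    [0.1,-0.0088,0.0005,-0.0308,0]
  ]
}}

```text
clock: 10.05
eef_pos: [0.4557, 0.0815, 0.1561]
tcp_rot: [-0.001, 0.017, 1.0, 0.0]
contact_force: [-1.7, 3.8, -3.1]
finger_gap: 0.335
grip_force: 30.0
```

Call:
{"api": "send_rows", "payload": {
  "steps": [
    [0.1,-0.0023,0,-0.006,0],
    [0.1,-0.0048,0,-0.0118,0],
    [0.1,-0.0075,0,-0.0176,0],
    [0.1,-0.0104,0,-0.0233,0],
    [0.1,-0.0135,0,-0.0289,0]
  ]
}}

```text
clock: 10.68
eef_pos: [0.4696, 0.0811, 0.1852]
tcp_rot: [-0.0, 0.017, 1.0, 0.0]
contact_force: [-2.1, 4.0, -2.1]
finger_gap: 0.339
grip_force: 30.0
```

```bash
python3 - <<'E'
from h import *
go(.445,.0805,.093,88);s=ctrl.state();print(s["contact_force"],s["moment"],s["grip_force"],s["finger_gap"]*88)
E
```

```text
shift [ 0.0245 -0.0015  0.0923] turn 0.0006 yawy 88.03 z [-1.e-03  2.e-04 -1.e+00] [0.4696 0.0811 0.1852] 10.675 [ 0.12 -0.06  2.09  0.    1.1  -1.42] 0.3389293165714435
[-2.10551947  3.97640915 -2.06664032] [0.7402663  0.50166173 0.04862964] 29.999905787408352 29.825779858287028
```

Call:
{"api": "send_rows", "payload": {
  "steps": [
    [0.1,-0.0033,0,-0.0055,0],
    [0.1,-0.0068,0,-0.0108,0],
    [0.1,-0.0104,0,-0.0161,0],
    [0.1,-0.0143,0,-0.0212,0],
    [0.1,-0.0183,0,-0.0261,0]
  ]
}}

```text
clock: 11.3
eef_pos: [0.4884, 0.0805, 0.2115]
tcp_rot: [-0.0, 0.017, 1.0, 0.0]
contact_force: [-1.6, 4.3, -2.1]
finger_gap: 0.333
grip_force: 30.0
```

Call:
{"api": "send_rows", "payload": {
  "steps": [
    [0.1,-0.0042,0,-0.0048,0],
    [0.1,-0.0085,0,-0.0095,0],
    [0.1,-0.0131,0,-0.014,0],
    [0.1,-0.0177,0,-0.0184,0],
    [0.1,-0.0226,0,-0.0226,0]
  ]
}}

```text
clock: 11.92
eef_pos: [0.5111, 0.0798, 0.2339]
tcp_rot: [0.0, 0.017, 1.0, 0.0]
contact_force: [-0.8, 5.7, -3.5]
finger_gap: 0.338
grip_force: 30.0
```

```bash
python3 - <<'E'
from h import *
go(.445,.0805,.093,88);s=ctrl.state();print(s["contact_force"],s["moment"],s["grip_force"],s["finger_gap"]*88)
E
```

```text
shift [ 0.0662 -0.0016  0.1409] turn 0.0006 yawy 88.04 z [ 3.e-04  3.e-04 -1.e+00] [0.5111 0.0798 0.2339] 11.925 [ 0.11 -0.02  1.96  0.    1.2  -1.43] 0.33771939160658027
[-0.79326867  5.68117386 -3.4538522 ] [ 0.86085418  0.35169539 -0.03388997] 29.999632285907865 29.719306461379063
```

Call:
{"api": "send_rows", "payload": {
  "steps": [
    [0.1,-0.005,0.001,-0.004,0],
    [0.1,-0.0101,0.001,-0.0079,0],
    [0.1,-0.0153,0.001,-0.0115,0],
    [0.1,-0.02,0.001,-0.0146,0],
    [0.1,-0.0235,0.001,-0.0167,0]
  ]
}}

```text
clock: 12.55
eef_pos: [0.5345, 0.0791, 0.2504]
tcp_rot: [-0.0, 0.017, 1.0, -0.001]
contact_force: [-1.9, -2.1, -4.4]
finger_gap: 0.34
grip_force: 30.0
```

Call:
{"api": "send_rows", "payload": {
  "steps": [
    [0.1,-0.0015,0,-0.001,0],
    [0.1,-0.0023,0,-0.0015,0],
    [0.1,-0.0026,0,-0.0016,0],
    [0.1,-0.0026,0,-0.0016,0]
  ]
}}

```text
clock: 13.05
eef_pos: [0.5366, 0.0791, 0.2516]
tcp_rot: [-0.0, 0.017, 1.0, -0.001]
contact_force: [0.3, -5.9, -6.1]
finger_gap: 0.34
grip_force: 30.0
```

```bash
python3 - <<'E'
from h import *
import cv2
go(.445,.0805,.093,88);s=ctrl.state();print(s["contact_force"],s["moment"],s["grip_force"],s["finger_gap"]*88)
p=s["eef_pos"];print(np.degrees(np.arctan2(p[2]-.0037-.09,.628-p[0])),np.degrees(np.arcsin((p[2]-.0937)/.183)),np.degrees(np.arccos(1-(p[0]-.445)/.183)))
f=ctrl.grab_frame("scene");cv2.imwrite("pics/d.png",cv2.resize(f["image"][60:300,180:420],(600,600),interpolation=2))
E
```

```text
shift [ 0.0916 -0.0015  0.1587] turn 0.0006 yawy 88.04 z [-5.0e-04 -1.3e-03 -1.0e+00] [0.5366 0.0791 0.2516] 13.05 [ 0.1   0.02  1.89 -0.    1.23 -1.43] 0.3400942407432193
[ 0.32235036 -5.85757924 -6.12756296] [-0.75428191  0.20972265  0.01166837] 30.000246623530984 29.928293185403298
59.952252840151274 59.6674205254217 60.047925907079495
```

View pics/d.png

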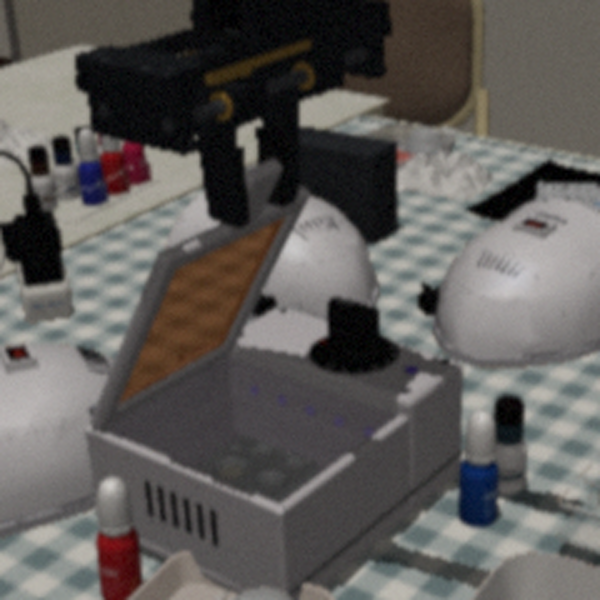

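The lid is held at about 60° by the tab (250,185 in the crop). The mould is in the chamber, the bottles are upright and the knob is at zero. I hold briefly, then hand in.

Call:
{"api": "send_rows", "payload": {
  "steps": [
    [0.1,0,0,0,0],
    [0.1,0,0,0,0],
    [0.1,0,0,0,0],
    [0.1,0,0,0,0]
  ]
}}

```text
clock: 13.6
eef_pos: [0.5366, 0.0791, 0.2516]
tcp_rot: [-0.0, 0.017, 1.0, -0.001]
contact_force: [-1.3, -5.7, -6.2]
finger_gap: 0.334
grip_force: 30.0
```

```bash
python3 -c "
from bench import ctrl
s=ctrl.state();print(s['eef_pos'],s['contact_force'],s['grip_force'])
print(ctrl.finish_job())"
```

```text
[0.53659074 0.07910909 0.25161477] [-1.33972622 -5.69590912 -6.17529825] 30.000236677005887
the job is handed in; nothing more can be done
None
```

I turned the timer back to its zero stop with the lid shut, then raised the lid and handed in at 13.6 s with it held steady in the gripper at about 60°; the last picture showed the bottles and mould undisturbed.

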